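Release a finished heat-sink module from the locking work holder and fit it in its case

ROBOT

A 6-joint arm with a two-finger parallel gripper is mounted at the origin on the work surface. World frame = base frame: x ahead of the robot, y to its left, z up, the work surface at z = 0. Lengths are in m, angles in rad, forces in N, time in s.
With the tool pointing down it reaches from about 0.25 to 0.725 m from the base axis. Payload 4 kg.
Tool frame: the origin (TCP) lies on the centre line of the jaws, within the pads' length; the fingertips stand 14 mm ahead of it and the grasp point (between the pads) lies 5 mm behind it; z points along the fingers, x is the direction in which the jaws open and shut, and the axes are right-handed (so a half turn about z gives the same grasp; the last joint's range is limited). The gripper opens to 85 mm and grips with 20 to 120 N. Pads are 22 mm wide; open, the fingers measure 114 mm over their backs; the gripper's body (76 mm by 85 mm) begins 54 mm behind the grasp point. The pads swing forward as they close: fully open they stand 13 mm farther back than shut.
Start: joints at [-1.276, 0.241, 0.005, 1.335, 0, 1.571], TCP at [0.145, -0.478, 0.245] pointing down, gripper open.
Joint ranges: [-2.72, 2.72], [-1.05, 1.87], [-1.09, 1.28], [-1.99, 2.15], [-1.42, 1.44], [-3.14, 3.14]. Speed limits (rad/s): [2.79, 2.79, 3.14, 3.14, 3.14, 3.14].

INTERFACE

Orientations are given as a unit quaternion [x, y, z, w].
In Python, from workcell import bot gives the robot as it stands.
- The arm moves only by the tool play_rows, never from a script. Its argument "motion" is a list of rows, each an object with "fingers": the closure, from -1 (fully open) to 1 (shut), so that 0 is half open; "translation": the shift along the tool's x, y, z in cm, a list of three; "roll": the turn about the tool's z in degrees. A call has 1 to 20 rows; each row is the pose to reach, as a shift and turn from the pose commanded when the call began, along the tool's axes at that moment; what a row does not reach only later rows make up. A row lasts 1/12 s, in which the tool goes at most 41.7 mm and 7.16 degrees, less where a joint would pass 70% of its speed; a pose out of reach is approached as far as the arm can. A call with a gripper value outside its range is refused whole. The fingers move at their own pace and stop on an object; the grip force is fixed at half the most. Time passes only in rows, so rows that repeat a pose let the fingers close. It gives the time, the measured TCP pose, the force and the opening at its end, in the units of the state.
- bot.get_obs(): the state, without advancing time (a new reading comes with each control period).
- bot.camera(name): name is "scene" or "top" or "wrist"; returns a dict with "pixels" (420x560x3 uint8, red, green, blue), "intrinsics" (3x3 intrinsics, pixels), "world_to_cam" (4x4, takes a point from world to camera coordinates). Camera axes: x right, y down, z forward; pixel columns grow to the right and rows downward; lengths in m; the calibration is good to about 2 mm. A picture is of the moment at which its call begins. There is no depth.
- bot.job_done(): hands the job in, once; it reports no verdict.
The state is a dict: "clock": time; "joint_pos": joint angles; "joint_vel": joint speeds; "tau": joint torques, N m; "eef_pos": TCP position; "tool_rot": TCP orientation; "ft_force": force on the tool from outside, world axes, zero at the start; "ft_torque": the same for the moment, N m; "grip_width": finger opening in m.
Only numpy, scipy, OpenCV 4.12 (cv2) and the standard library are available. Lean on these libraries where they do the work, as an engineer would, in place of code of your own. Each camera call takes 0.05 s, during which the arm holds its last target. There are 200 camera calls.

TASK

Lift the spring knob of the small vise-like work holder up to its stop and, keeping it up, slide the jaw fully open and let the knob drop into its outer hole so that the jaw is locked open; then lift the heat-sink module out and set it down upright on the middle of the rubber mat. Let go there, take it again across its other pair of sides, and lower it between the side walls of the open case, its long direction along the case, down onto the floor before letting go. Leave the screwdriver, the spool and the meter where they are.

Things in the scene. Friction and masses are not known exactly. Their poses are not given: they have to be found in the camera images.
- vise: Dark grey work holder fixed to bench, base 203 x 90 mm. Origin on the bench top below the centre of the module's seat (52 mm wide in y, top 40 mm up); x runs along the slide from the sliding jaw (-x, nearer the robot) to the fixed jaw (+x), z up. Fixed jaw: wall x = 36.5 to 60 mm, y +-30 mm, 80 mm high, level with the module's top and only 13 mm from its finned block: no room for a finger there.
- jaw (a joint): Sliding steel jaw, m: 0 closed, 0.042 fully open at its stop, moving along the holder's -x. Closed it spans x = -76 to -29 mm, y +-30 mm, top 54 mm above the bench; its lip covers 7 mm of the module's plate, so open it before lifting. Friction about 2 N. It slides only while the knob is held up over 8 mm; the knob's pin locks it closed or, dropped in the outer hole, open (1.5 mm play each).
- knob (a joint): Lift of the spring knob on the sliding jaw, m: 0 = down, pin in a lock hole of the rail; 0.012 = up at its stop; 0.008 = pin resting on the rail between the holes. The spring pulls it down with 3 N at 0 and 6 N at the stop; it falls back when released.
- knob_grip (a point): Centre of the black round knob: 24 mm in diameter, 26 mm tall (13 mm above and below this point), axis upright. Jaw closed and knob down, it lies at x = -62 mm, y = 0 of the holder, 75 mm above the bench; it travels with the jaw and the lift. Below it a collar 18 mm across, top 59 mm above the bench, on the jaw's flat top.
- module: Bare aluminium heat-sink module, about 0.22 kg: base plate 72 (x) x 56 (y) x 6 mm, on it, centred, a finned block 46 (x) x 52 (y) mm, top 40 mm above the underside. Origin at the centre of the underside, z up, x along the plate; same when turned half round. Starts on the holder's seat between the jaws, its x along the holder's x, within 4 mm in y of the holder's middle; its y sides are free there.
- mat: Black rubber mat fixed flat on the bench, 150 x 150 mm, 3 mm thick. Origin at the centre of its underside.
- case: Open sheet-steel case fixed on the bench: 122 (x) x 72 (y) mm; two side walls along x, 43 mm high, 3 mm thick, 66 mm clear between them; end lips only 8 mm high, 116 mm clear between them. Origin at the centre of its underside on the bench, z up. No room for fingers beside the module's y sides in it; the module's x sides stay free.
- case_in (a point): Centre of the case's inner floor, 3 mm above the bench; axes as the case.
- screwdriver: Bystander: loose screwdriver lying on the bench, 160 mm long, in front of the robot. Origin near its middle.
- spool: Bystander: spool of solder standing on the bench, 56 mm in diameter, 40 mm tall. Origin at the centre of its underside.
- meter: Bystander: hand-held test meter lying on the bench, 75 x 140 x 32 mm. Origin at the centre of its underside.
Mind the look-alikes: they are no part of the job. Of the things that look like the vise, take the one that is farthest from the robot's base at the start. What is meant by the mat is not brown, and is the smaller of those in its own colour.

How it is judged:
By the outcome, as a careful person would: the job done as asked, in the order asked, and still so for the second after the job is handed in, with the robot touching nothing.
It also fails if it takes over 64 s, if anything falls off the work surface, if the arm or the gripper's body presses on something with over 40 N, if the wrist force passes 120 N, or if a joint passes its speed limit or range.

## Working session

There is one attempt and no reset: what is moved stays moved. The work goes in short steps, Python scripts to look and compute and a tool call to move; the robot and the scene stay as the last step left them, time stands still between calls to the robot, and variables do not carry over. Pictures are saved under pics/ and viewed, about 8 in all and at most 12, crops included, and the job is handed in when it is done.

Besides the shell and the picture viewer there is one more tool, called by a JSON object that holds its "name" and its "arguments", one argument or row to a line. play_rows: Moves the arm, as the interface text tells. Its arguments: {"type":"object","properties":{"motion":{"type":"array","items":{"type":"object","properties":{"fingers":{"type":"number"},"translation":{"type":"array","items":{"type":"number"}},"roll":{"type":"number"}}}}},"required":["motion"]}

```bash
mkdir -p pics; ls; cat > h.py <<'E'
from workcell import bot
import numpy as np, cv2
def shot(name,fn,crop=None,scale=1):
    c=bot.camera(name); im=c["pixels"][:,:,::-1]
    np.savez('pics/'+fn+'.npz',im=im,K=c["intrinsics"],T=c["world_to_cam"])
    save(im,fn,crop,scale); return c
def save(im,fn,crop=None,scale=1):
    if crop: u0,v0,u1,v1=crop; im=im[v0:v1,u0:u1]
    cv2.imwrite('pics/'+fn+'.png',cv2.resize(im,None,fx=scale,fy=scale,interpolation=cv2.INTER_CUBIC))
def w(c,uv,z):
    K=np.array(c['K'] if 'K' in c else c["intrinsics"]);T=np.array(c['T'] if 'T' in c else c["world_to_cam"])
    d=T[:3,:3].T@np.linalg.inv(K)@np.array([uv[0],uv[1],1.]); o=-T[:3,:3].T@T[:3,3]
    return o+d*(z-o[2])/d[2]
def px(c,p):
    K=np.array(c['K'] if 'K' in c else c["intrinsics"]);T=np.array(c['T'] if 'T' in c else c["world_to_cam"])
    q=K@(T[:3,:3]@np.array(p)+T[:3,3]); return q[:2]/q[2]
E
python3 - <<'E'
from h import *
a=shot('top','top0',scale=1.4); b=shot('scene','scene0',scale=1.4)
for c in (a,b):
    T=np.array(c["world_to_cam"]);print(-T[:3,:3].T@T[:3,3]);print(np.array(c['intrinsics'])[0])
print(bot.get_obs())
E
```

```text
pics
[0.35079237 0.07497134 1.02567986]
[405.08900956   0.         276.750417  ]
[ 1.39729911 -0.47994076  1.17639716]
[513.34584694   0.         284.98028368]
{'clock': 0.1, 'joint_pos': array([-1.27598501e+00,  2.41354987e-01,  3.87582712e-03,  1.33521520e+00,
        1.82580832e-05,  1.57083548e+00]), 'joint_vel': array([ 1.90202975e-03, -2.37510945e-03,  2.02850888e-03, -1.60294059e-03,
       -3.70550543e-05, -8.42377505e-04]), 'tau': array([ 4.27665054e-04, -3.73137403e+01,  2.53010076e+01,  1.08654506e-02,
        8.76803483e-05, -1.27179547e-05]), 'eef_pos': array([ 0.14512861, -0.47791289,  0.24449974]), 'tool_rot': array([ 8.03280981e-01, -5.95599500e-01, -7.56912679e-04, -5.72537750e-04]), 'ft_force': array([ 0.05516837, -0.09924442, -0.55079249]), 'ft_torque': array([ 0.04367628,  0.04420401, -0.01757061]), 'grip_width': 0.08517936848743127}
```

View pics/top0.png

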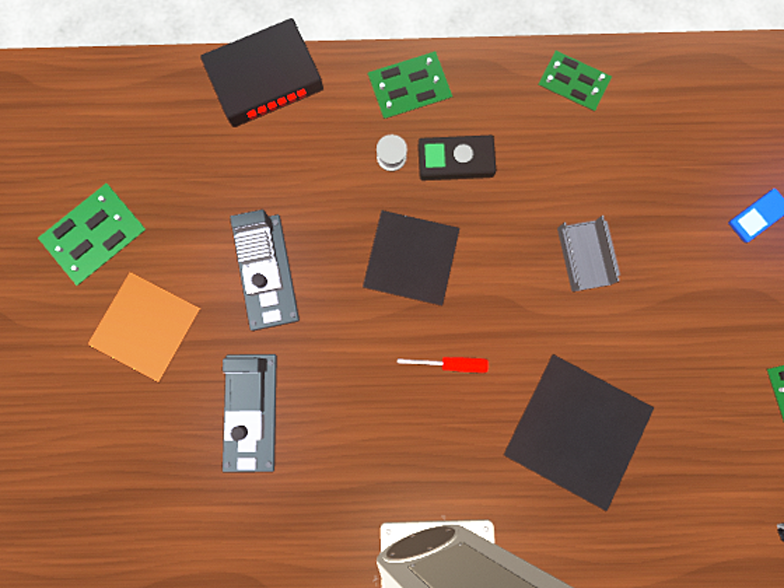

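View pics/scene0.png

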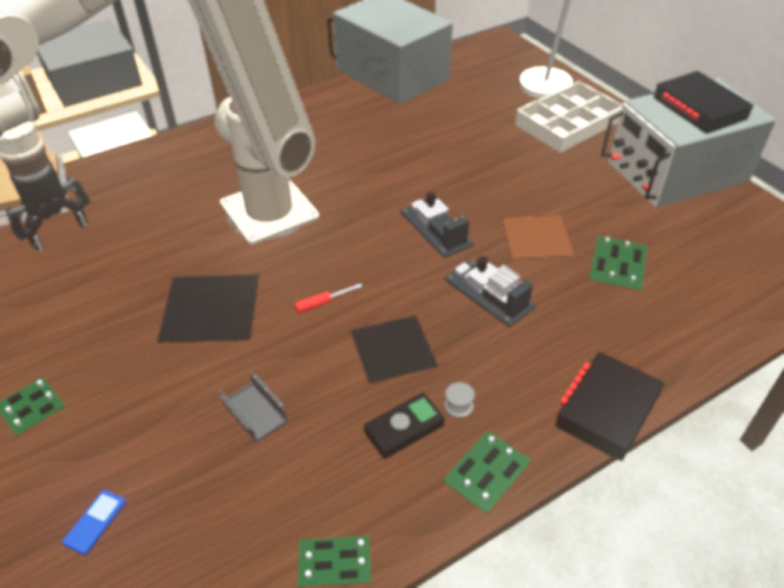

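Top picture (784 px scale): vise candidates are the one with the module at (265,270), farther from the base, and an empty one at (248,412). Mat candidates are the small black one (411,258), the large black one (580,430) and the orange one (144,327). The case is at (588,253), the screwdriver at (442,364), the spool at (391,152) and the meter at (456,157). I choose the far vise and the small black mat, and check them in one close crop.

```bash
python3 - <<'E'
from h import *
t=np.load('pics/top0.npz')
im=t['im']
A=cv2.resize(im[145:240,160:220],None,fx=6,fy=6,interpolation=cv2.INTER_CUBIC)
B=cv2.resize(im[145:220,255:335],None,fx=3.5,fy=3.5,interpolation=cv2.INTER_CUBIC)
C=cv2.resize(im[145:215,390:450],None,fx=4,fy=4,interpolation=cv2.INTER_CUBIC)
o=np.zeros((570,360+300,3),np.uint8); o[:570,:360]=A; o[:B.shape[0],370:370+B.shape[1]]=B; o[275:275+C.shape[0],370:370+C.shape[1]]=C
cv2.imwrite('pics/crop1.png',o)
g=cv2.cvtColor(im,cv2.COLOR_BGR2HSV)
def rect(x0,y0,x1,y1,f):
    m=np.zeros(im.shape[:2],np.uint8); m[y0:y1,x0:x1]=f(g[y0:y1,x0:x1])
    n,l,s,_=cv2.connectedComponentsWithStats(m); k=1+np.argmax(s[1:,4])
    cs,_=cv2.findContours((l==k).astype(np.uint8),0,1); return cv2.boxPoints(cv2.minAreaRect(max(cs,key=cv2.contourArea))), s[k]
for nm,b,f,z in [('mat',(250,140,340,225),lambda q:(q[...,2]<75),.003),('bigmat',(350,245,480,370),lambda q:(q[...,2]<75),.003),('case',(385,145,455,215),lambda q:(q[...,1]<90),.0),('vise',(155,140,222,242),lambda q:(q[...,1]<100),.0)]:
    r,s=rect(*b,f); P=np.array([w(t,p,z)[:2] for p in r]); e=np.diff(P[[0,1,2]],axis=0)
    print(nm,r.round(1).tolist(),P.round(4).tolist(),'c',P.mean(0).round(4),'len',np.linalg.norm(e,axis=1).round(4),'ang',np.degrees(np.arctan2(e[:,1],e[:,0])).round(1),s)
E
```

```text
mat [[259.3999938964844, 204.8000030517578], [271.6000061035156, 149.8000030517578], [327.79998779296875, 162.3000030517578], [315.6000061035156, 217.1999969482422]] [[0.5049, 0.1169], [0.6488, 0.0822], [0.6115, -0.0627], [0.4691, -0.0253]] c [0.5586 0.0278] len [0.1481 0.1497] ang [ -13.5 -104.4] [ 260  151   68   67 3197]
bigmat [[357.3999938964844, 325.1000061035156], [395.0, 253.0], [470.3999938964844, 292.29998779296875], [432.79998779296875, 364.3999938964844]] [[0.2015, -0.1166], [0.3737, -0.2205], [0.2725, -0.3998], [0.1052, -0.2929]] c [ 0.2382 -0.2575] len [0.2012 0.2059] ang [ -31.1 -119.4] [ 361  253  106  112 6592]
case [[397.20001220703125, 160.3000030517578], [432.3999938964844, 152.1999969482422], [443.6000061035156, 201.0], [408.3999938964844, 209.10000610351562]] [[0.6127, -0.2437], [0.632, -0.337], [0.5026, -0.3551], [0.484, -0.2634]] c [ 0.5578 -0.2998] len [0.0953 0.1307] ang [ -78.3 -172. ] [ 398  154   45   54 1706]
vise [[163.39999389648438, 153.60000610351562], [198.6999969482422, 147.1999969482422], [213.60000610351562, 229.39999389648438], [178.3000030517578, 235.8000030517578]] [[0.6471, 0.3649], [0.6619, 0.2729], [0.4451, 0.2343], [0.4312, 0.3237]] c [0.5463 0.299 ] len [0.0933 0.2202] ang [ -80.8 -169.9] [ 164  150   50   86 2912]
```

View pics/crop1.png

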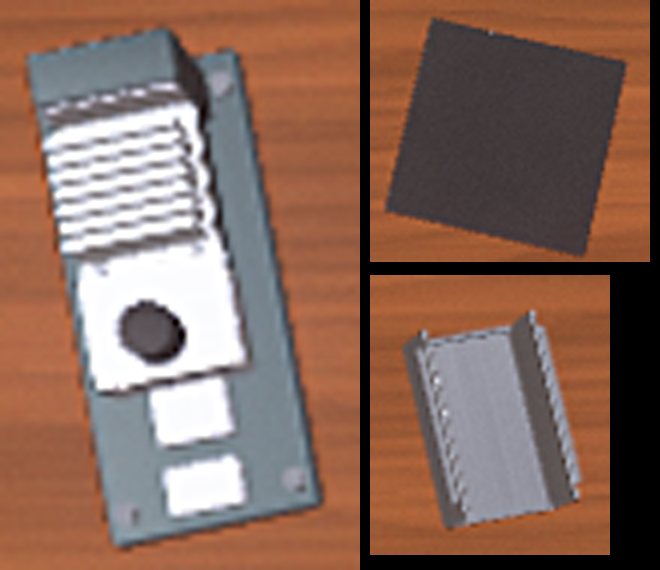

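The crop confirms it: far vise with the module (knob top at crop (152,333), image (185.3,200.5)), and a mat measuring 0.148–0.150 m, so it is the small one. Case is at about (0.56,-0.30). Next I compute the first reach.

```bash
cat >> h.py <<'E'
from scipy.spatial.transform import Rotation as R
def go(p,yaw,o=None,base=None):
    """print shift (cm, tool axes) and roll to reach TCP p with jaw axis along world yaw (deg, mod 180)"""
    o=o or bot.get_obs(); M=R.from_quat(o['tool_rot']).as_matrix()
    cur=np.degrees(np.arctan2(M[1,0],M[0,0])); d=M.T@(np.array(p)-o['eef_pos'])*100
    dy=(yaw-cur+90)%180-90      # tool z is down: roll = -dyaw
    print('tcp',o['eef_pos'].round(4),'jaw yaw',cur.round(2),'tilt',M[:,2].round(4),'q6',o['joint_pos'][5].round(3),'-> shift',d.round(2),'roll',round(-dy,2),'F',np.round(o['ft_force'],1),'w',round(o['grip_width'],4),'t',o['clock'])
E
python3 - <<'E'
from h import *
t=np.load('pics/top0.npz')
k=w(t,(185.3,200.5),.088); print('knob',k)
for z in (0,.01,.02): 
  a,b,c=[w(t,p,z)[:2] for p in ((213.3,228.8),(179.2,236.2),(199.7,153.3))]
  print(z,np.degrees(np.arctan2(*(c-a)[::-1])),np.linalg.norm(c-a),np.linalg.norm(a-b),(a+b)/2)
go([k[0],k[1],.25],100)
q=bot.get_obs();c=bot.camera('wrist');T=np.array(c['world_to_cam']);print('wristcam-tcp in tool',R.from_quat(q['tool_rot']).as_matrix().T@(-T[:3,:3].T@T[:3,3]-q['eef_pos']),R.from_quat(q['tool_rot']).as_matrix().T@T[:3,:3].T,c['intrinsics'][0])
E
```

```text
knob [0.50675137 0.28687633 0.088     ]
0 9.986337767928347 0.20158720635734836 0.0879318186186207 [0.43847714 0.27833237]
0.01 9.986337767928351 0.19962180550645775 0.08707451584501598 [0.43762225 0.27634967]
0.02 9.986337767928353 0.19765640465556714 0.08621721307141114 [0.43676736 0.27436698]
tcp [ 0.1451 -0.4779  0.2445] jaw yaw -73.11 tilt [-5.0e-04  1.8e-03 -1.0e+00] q6 1.571 -> shift [-62.68 -56.82  -0.43] roll 6.89 F [ 0.1 -0.1 -0.6] w 0.0852 t 0.1
wristcam-tcp in tool [ 0.0002844  -0.07327593 -0.12873131] [[ 9.99999889e-01 -2.33080580e-04 -4.09449235e-04]
 [ 3.42021179e-04  9.56832631e-01  2.90639293e-01]
 [ 3.24032014e-04 -2.90639400e-01  9.56832605e-01]] [327.42519884   0.         280.35167237]
```

{"name": "play_rows", "arguments": {
  "motion": [
    {"translation": [-3, -3, 0], "roll": -5, "fingers": -1},
    {"translation": [-6, -5.5, 0], "roll": -12, "fingers": -1},
    {"translation": [-9, -8, 0], "roll": -19, "fingers": -1},
    {"translation": [-12, -11, 0], "roll": -26, "fingers": -1},
    {"translation": [-15, -13.5, 0], "roll": -33, "fingers": -1},
    {"translation": [-18, -16, 0], "roll": -40, "fingers": -1},
    {"translation": [-21, -19, 0], "roll": -47, "fingers": -1},
    {"translation": [-24, -21.5, 0], "roll": -54, "fingers": -1},
    {"translation": [-27, -24, 0], "roll": -61, "fingers": -1},
    {"translation": [-30, -27, 0], "roll": -68, "fingers": -1},
    {"translation": [-32.5, -29.5, 0], "roll": -75, "fingers": -1},
    {"translation": [-35, -32, 0], "roll": -82, "fingers": -1},
    {"translation": [-37.5, -34, 0], "roll": -89, "fingers": -1},
    {"translation": [-40, -36, 0], "roll": -96, "fingers": -1},
    {"translation": [-42.5, -38.5, 0], "roll": -103, "fingers": -1},
    {"translation": [-45, -41, 0], "roll": -110, "fingers": -1},
    {"translation": [-47.5, -43, 0], "roll": -117, "fingers": -1},
    {"translation": [-50, -45.5, 0], "roll": -124, "fingers": -1},
    {"translation": [-52.5, -48, 0], "roll": -131, "fingers": -1},
    {"translation": [-55, -50, 0], "roll": -138, "fingers": -1}
  ]
}}

```text
clock: 1.82
eef_pos: [0.4647, 0.195, 0.2449]
tool_rot: [0.842, 0.539, -0.0, 0.0]
ft_force: [0.7, -1.0, 0.4]
grip_width: 0.0854
```

```bash
python3 -c "
from h import *
go([.5067,.2869,.22],100)"
```

```text
tcp [0.4647 0.195  0.2449] jaw yaw 65.26 tilt [ 0.e+00 -1.e-04 -1.e+00] q6 0.829 -> shift [10.1  -0.03  2.49] roll -34.74 F [ 0.7 -1.   0.4] w 0.0854 t 1.8167
```

{"name": "play_rows", "arguments": {
  "motion": [
    {"translation": [2.5, 0, 0.5], "roll": -7, "fingers": -1},
    {"translation": [5, 0, 1], "roll": -14, "fingers": -1},
    {"translation": [7.5, 0, 1.7], "roll": -21, "fingers": -1},
    {"translation": [9.5, 0, 2.2], "roll": -28, "fingers": -1},
    {"translation": [10.1, 0, 2.5], "roll": -34.7, "fingers": -1},
    {"translation": [10.1, 0, 2.5], "roll": -34.7, "fingers": -1},
    {"translation": [10.1, 0, 2.5], "roll": -34.7, "fingers": -1}
  ]
}}

```text
clock: 2.4
eef_pos: [0.5063, 0.2845, 0.2194]
tool_rot: [0.646, 0.763, -0.001, -0.0]
ft_force: [0.6, -0.9, 0.1]
grip_width: 0.0851
```

```bash
python3 - <<'E'
from h import *
go([.5067,.2869,.22],100)
c=shot('wrist','w1',scale=1.4)
for p in ([.5067,.2869,.088],): print(px(c,p)*1.4)
E
```

```text
tcp [0.5063 0.2845 0.2194] jaw yaw 99.45 tilt [-0.0018 -0.0012 -1.    ] q6 0.347 -> shift [ 0.23  0.08 -0.06] roll -0.55 F [ 0.6 -0.9  0.1] w 0.0851 t 2.4
[397.15579717 291.18170478]
```

View pics/w1.png

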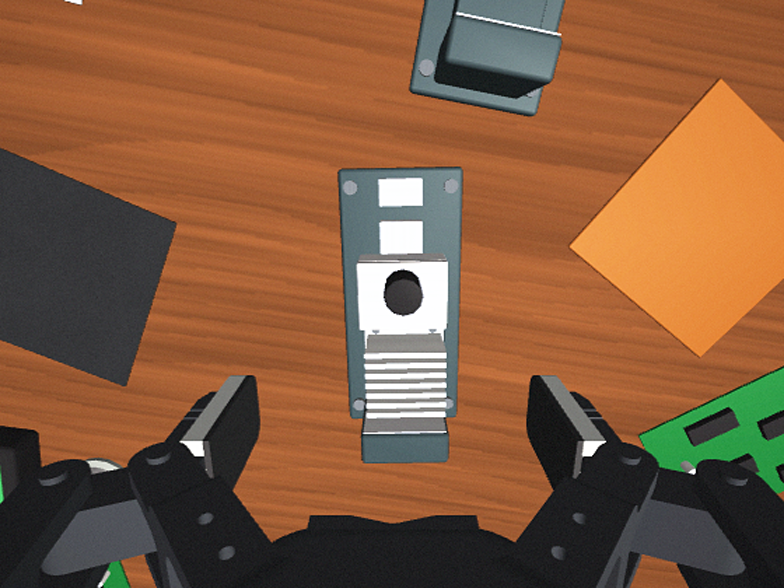

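The wrist picture shows the knob's top disc at (403,296), base edges at (340,170)/(462,168) and (350,415)/(456,415), and the finned block between x 365 and 446.

```bash
python3 - <<'E'
from h import *
t=np.load('pics/w1.npz')
f=lambda u,v,z:w(t,(u/1.4,v/1.4),z)[:2]
k=f(403,296,.088);print('knob',k)
for z in (0.0,.01):
  a,b,c,d=f(340,170,z),f(462,168,z),f(350,415,z),f(456,415,z)
  m=(a+b)/2;n=(c+d)/2;print(z,a,b,c,d,'w',np.linalg.norm(a-b),np.linalg.norm(c-d),'len',np.linalg.norm(m-n),'yaw',np.degrees(np.arctan2(*(n-m)[::-1])))
  e=[np.degrees(np.arctan2(*(q-p)[::-1])) for p,q in((a,c),(b,d))];print(e)
g=f(365,418,.08),f(446,418,.08);h=f(365,352,.08),f(446,352,.08)
print('block',np.linalg.norm(g[0]-g[1]),(sum(g)+sum(h))/4,np.linalg.norm(sum(g)-sum(h))/2,'yaw',np.degrees(np.arctan2(*(sum(g)-sum(h))[::-1])))
j=(f(357,262,.054)+f(447,262,.054))/2;print('jaw',j,np.linalg.norm(f(357,262,.054)-f(447,262,.054)))
go([k[0],k[1],.074],100)
E
```

```text
knob [0.50905945 0.2908108 ]
0.0 [0.44723106 0.23516024] [0.4311937  0.32305072] [0.64721871 0.27036868] [0.63224433 0.36021312] w 0.08934166281127866 0.09108377908076687 len 0.20375797253858705 yaw 10.229428004521598
[np.float64(9.98477908902189), np.float64(10.47240997911527)]
0.01 [0.44683813 0.23622267] [0.43126123 0.32158961] [0.64108369 0.2704202 ] [0.62653926 0.357685  ] w 0.08677646676353815 0.08846856303531674 len 0.1979076320657924 yaw 10.229428004521594
[np.float64(9.984779089021877), np.float64(10.472409979115264)]
block 0.053727508782660256 [0.57096427 0.30332997] 0.04740934262479068 yaw 9.899175057756546
jaw [0.49612043 0.28863633] 0.058982381406864175
tcp [0.5064 0.2841 0.22  ] jaw yaw 99.43 tilt [-1.e-03 -8.e-04 -1.e+00] q6 0.347 -> shift [ 0.62  0.39 14.6 ] roll -0.57 F [-0.3  0.2  1. ] w 0.0855 t 2.45
```

{"name": "play_rows", "arguments": {
  "motion": [
    {"translation": [0.6, 0.35, 2], "roll": -0.6, "fingers": -0.3},
    {"translation": [0.6, 0.35, 4.5], "roll": -0.6, "fingers": -0.3},
    {"translation": [0.6, 0.35, 7], "roll": -0.6, "fingers": -0.3},
    {"translation": [0.6, 0.35, 9], "roll": -0.6, "fingers": -0.3},
    {"translation": [0.6, 0.35, 10], "roll": -0.6, "fingers": -0.3},
    {"translation": [0.6, 0.35, 10], "roll": -0.6, "fingers": -0.3},
    {"translation": [0.6, 0.35, 10], "roll": -0.6, "fingers": -0.3}
  ]
}}

```text
clock: 3.03
eef_pos: [0.5093, 0.2906, 0.1209]
tool_rot: [0.642, 0.767, 0.0, 0.0]
ft_force: [-0.3, 0.2, 1.0]
grip_width: 0.0553
```

```bash
python3 - <<'E'
from h import *
go([.5087,.2907,.074],100.1)
shot('wrist','w2',scale=1.4)
go([.5087,.2907,.074],100.1)
E
```

```text
tcp [0.5093 0.2906 0.1209] jaw yaw 100.1 tilt [ 1.e-04  0.e+00 -1.e+00] q6 0.342 -> shift [ 0.02 -0.06  4.69] roll 0.0 F [-0.3  0.2  1. ] w 0.0553 t 3.0333
tcp [0.51   0.2911 0.1218] jaw yaw 100.12 tilt [ 0.0019  0.0011 -1.    ] q6 0.342 -> shift [-0.02 -0.15  4.78] roll 0.02 F [-0.1 -0.2  0.2] w 0.0559 t 3.0833
```

View pics/w2.png

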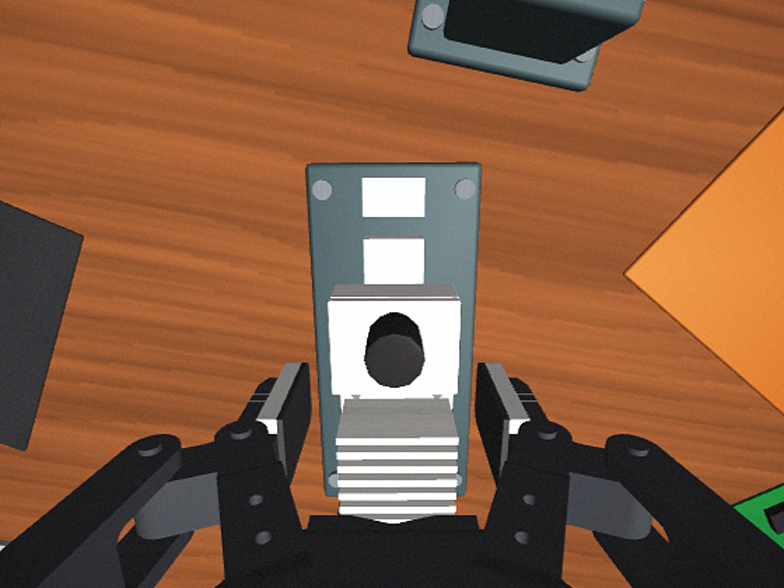

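The knob's top disc is at (394,359), centred between the pads (308 and 478).

```bash
python3 - <<'E'
from h import *
t=np.load('pics/w2.npz');k=w(t,(394/1.4,359/1.4),.088);print(k)
go([k[0],k[1],.074],100.1)
E
```

```text
[0.50901583 0.29076674 0.088     ]
tcp [0.51   0.2911 0.1218] jaw yaw 100.12 tilt [ 0.0019  0.0011 -1.    ] q6 0.342 -> shift [-0.02 -0.11  4.78] roll 0.02 F [-0.1 -0.2  0.2] w 0.0559 t 3.0833
```

{"name": "play_rows", "arguments": {
  "motion": [
    {"translation": [0, -0.1, 2], "roll": 0, "fingers": -0.3},
    {"translation": [0, -0.1, 3.8], "roll": 0, "fingers": -0.3},
    {"translation": [0, -0.1, 4.7], "roll": 0, "fingers": -0.3},
    {"translation": [0, -0.1, 4.7], "roll": 0, "fingers": -0.3},
    {"translation": [0, -0.1, 4.7], "roll": 0, "fingers": 1},
    {"translation": [0, -0.1, 4.7], "roll": 0, "fingers": 1},
    {"translation": [0, -0.1, 4.7], "roll": 0, "fingers": 1},
    {"translation": [0, -0.1, 4.7], "roll": 0, "fingers": 1},
    {"translation": [0, -0.1, 4.7], "roll": 0, "fingers": 1},
    {"translation": [0, -0.1, 4.7], "roll": 0, "fingers": 1},
    {"translation": [0, -0.1, 4.7], "roll": 0, "fingers": 1}
  ]
}}

```text
clock: 4.0
eef_pos: [0.5093, 0.2912, 0.0751]
tool_rot: [0.642, 0.767, 0.001, 0.001]
ft_force: [-1.0, -1.3, 5.6]
grip_width: 0.0226
```

```bash
python3 - <<'E'
from h import *
o=bot.get_obs(); go([.5090,.2907,.0865],100.1,o); print(o['ft_torque'].round(2))
E
```

```text
tcp [0.5093 0.2912 0.0751] jaw yaw 100.18 tilt [ 0.0029  0.001  -1.    ] q6 0.342 -> shift [-0.04 -0.04 -1.14] roll 0.08 F [-1.  -1.3  5.6] w 0.0226 t 4.0
[-0.31  0.1  -0.  ]
```

{"name": "play_rows", "arguments": {
  "motion": [
    {"translation": [0, 0, -0.3], "roll": 0, "fingers": 1},
    {"translation": [0, 0, -0.6], "roll": 0, "fingers": 1},
    {"translation": [0, 0, -0.9], "roll": 0, "fingers": 1},
    {"translation": [0, 0, -1.15], "roll": 0, "fingers": 1},
    {"translation": [0, 0, -1.25], "roll": 0, "fingers": 1},
    {"translation": [0, 0, -1.25], "roll": 0, "fingers": 1},
    {"translation": [0, 0, -1.25], "roll": 0, "fingers": 1}
  ]
}}

```text
clock: 4.58
eef_pos: [0.508, 0.2909, 0.0854]
tool_rot: [0.641, 0.767, -0.0, -0.0]
ft_force: [1.9, -0.1, -5.7]
grip_width: 0.0223
```

```bash
python3 - <<'E'
from h import *
o=bot.get_obs(); go([.5090,.2907,.0865],100.1,o); print(o['ft_torque'].round(2))
E
```

```text
tcp [0.508  0.2909 0.0854] jaw yaw 100.19 tilt [-6.e-04 -1.e-04 -1.e+00] q6 0.342 -> shift [-0.04  0.09 -0.11] roll 0.09 F [ 1.9 -0.1 -5.7] w 0.0223 t 4.5833
[ 0.23 -0.35 -0.  ]
```

{"name": "play_rows", "arguments": {
  "motion": [
    {"translation": [0, 0, -0.1], "roll": 0, "fingers": 1},
    {"translation": [0, 0, -0.2], "roll": 0, "fingers": 1},
    {"translation": [0, 0, -0.2], "roll": 0, "fingers": 1},
    {"translation": [0, 0, -0.2], "roll": 0, "fingers": 1}
  ]
}}

```text
clock: 4.92
eef_pos: [0.5078, 0.2908, 0.0874]
tool_rot: [0.641, 0.767, -0.0, -0.0]
ft_force: [0.8, 0.8, -8.5]
grip_width: 0.0223
```

```bash
python3 - <<'E'
from h import *
o=bot.get_obs(); go([.5090,.2907,.0865],100.1,o); print(o['ft_torque'].round(2))
E
```

```text
tcp [0.5078 0.2908 0.0874] jaw yaw 100.2 tilt [-1.e-03 -3.e-04 -1.e+00] q6 0.342 -> shift [-0.03  0.11  0.09] roll 0.1 F [ 0.8  0.8 -8.5] w 0.0223 t 4.9167
[ 0.37 -0.3  -0.02]
```

{"name": "play_rows", "arguments": {
  "motion": [
    {"translation": [0, -0.2, 0], "roll": 0, "fingers": 1},
    {"translation": [0, -0.6, 0], "roll": 0, "fingers": 1},
    {"translation": [0, -1.0, 0], "roll": 0, "fingers": 1},
    {"translation": [0, -1.4, 0], "roll": 0, "fingers": 1},
    {"translation": [0, -1.8, 0], "roll": 0, "fingers": 1},
    {"translation": [0, -2.2, 0], "roll": 0, "fingers": 1},
    {"translation": [0, -2.6, 0], "roll": 0, "fingers": 1},
    {"translation": [0, -3.0, 0], "roll": 0, "fingers": 1},
    {"translation": [0, -3.4, 0], "roll": 0, "fingers": 1},
    {"translation": [0, -3.7, 0], "roll": 0, "fingers": 1},
    {"translation": [0, -3.9, 0], "roll": 0, "fingers": 1},
    {"translation": [0, -4.1, 0], "roll": 0, "fingers": 1},
    {"translation": [0, -4.2, 0], "roll": 0, "fingers": 1},
    {"translation": [0, -4.2, 0], "roll": 0, "fingers": 1},
    {"translation": [0, -4.2, 0], "roll": 0, "fingers": 1}
  ]
}}

```text
clock: 6.17
eef_pos: [0.4681, 0.2835, 0.0875]
tool_rot: [0.642, 0.767, 0.001, 0.001]
ft_force: [5.7, 2.5, -16.6]
grip_width: 0.0221
```

```bash
python3 - <<'E'
from h import *
o=bot.get_obs(); go([.5090,.2907,.0865],100.1,o); print(o['ft_torque'].round(2), np.linalg.norm(o['eef_pos'][:2]-[.5078,.2908]))
E
```

```text
tcp [0.4681 0.2835 0.0875] jaw yaw 100.17 tilt [ 0.0024  0.     -1.    ] q6 0.368 -> shift [-0.02  4.15  0.11] roll 0.07 F [  5.7   2.5 -16.6] w 0.0221 t 6.1667
[ 0.46 -1.11  0.06] 0.040334496374894
```

{"name": "play_rows", "arguments": {
  "motion": [
    {"translation": [0, -0.1, 0], "roll": 0, "fingers": 1},
    {"translation": [0, -0.2, 0], "roll": 0, "fingers": 1},
    {"translation": [0, -0.2, 0], "roll": 0, "fingers": 1},
    {"translation": [0, -0.2, 0], "roll": 0, "fingers": 1}
  ]
}}

```text
clock: 6.5
eef_pos: [0.468, 0.2835, 0.0875]
tool_rot: [0.642, 0.767, 0.002, 0.002]
ft_force: [11.3, 2.2, -21.3]
grip_width: 0.0218
```

```bash
python3 - <<'E'
from h import *
o=bot.get_obs(); go([.5090,.2907,.0865],100.1,o); print(o['ft_torque'].round(2), np.linalg.norm(o['eef_pos'][:2]-[.5078,.2908]))
E
```

```text
tcp [0.468  0.2835 0.0875] jaw yaw 100.14 tilt [ 5.8e-03  6.0e-04 -1.0e+00] q6 0.369 -> shift [-0.02  4.16  0.13] roll 0.04 F [ 11.3   2.2 -21.3] w 0.0218 t 6.5
[ 0.58 -1.96  0.08] 0.040472357754620374
```

{"name": "play_rows", "arguments": {
  "motion": [
    {"translation": [0, 0.1, 0.2], "roll": 0, "fingers": 1},
    {"translation": [0, 0.15, 0.5], "roll": 0, "fingers": 1},
    {"translation": [0, 0.15, 0.8], "roll": 0, "fingers": 1},
    {"translation": [0, 0.15, 1.1], "roll": 0, "fingers": 1},
    {"translation": [0, 0.15, 1.3], "roll": 0, "fingers": 1},
    {"translation": [0, 0.15, 1.35], "roll": 0, "fingers": 1},
    {"translation": [0, 0.15, 1.35], "roll": 0, "fingers": 1},
    {"translation": [0, 0.15, 1.35], "roll": 0, "fingers": 1}
  ]
}}

```text
clock: 7.17
eef_pos: [0.468, 0.2836, 0.0754]
tool_rot: [0.642, 0.767, 0.001, 0.001]
ft_force: [4.8, -0.7, -5.1]
grip_width: 0.0223
```

```bash
python3 - <<'E'
from h import *
o=bot.get_obs(); go([.5090,.2907,.0865],100.1,o); print(o['ft_torque'].round(2), np.linalg.norm(o['eef_pos'][:2]-[.5078,.2908]))
E
```

```text
tcp [0.468  0.2836 0.0754] jaw yaw 100.16 tilt [ 3.8e-03  7.0e-04 -1.0e+00] q6 0.368 -> shift [-0.03  4.17 -1.1 ] roll 0.06 F [ 4.8 -0.7 -5.1] w 0.0223 t 7.1667
[-0.14 -1.    0.01] 0.0404764967054375
```

{"name": "play_rows", "arguments": {
  "motion": [
    {"translation": [0, 0, 0], "roll": 0, "fingers": -0.3},
    {"translation": [0, 0, 0], "roll": 0, "fingers": -0.3},
    {"translation": [0, 0, 0], "roll": 0, "fingers": -0.3},
    {"translation": [0, 0, 0], "roll": 0, "fingers": -0.3},
    {"translation": [0, 0, -1], "roll": 0, "fingers": -0.3},
    {"translation": [0, 0, -4], "roll": 0, "fingers": -0.5},
    {"translation": [0, 0, -7], "roll": 0, "fingers": -1},
    {"translation": [0, 1.5, -9.5], "roll": 0, "fingers": -1},
    {"translation": [0, 4.5, -11], "roll": 0, "fingers": -1},
    {"translation": [0, 6, -11], "roll": 0, "fingers": -1},
    {"translation": [0, 6, -11], "roll": 0, "fingers": -1},
    {"translation": [0, 6, -11], "roll": 0, "fingers": -1},
    {"translation": [0, 6, -11], "roll": 0, "fingers": -1}
  ]
}}

```text
clock: 8.25
eef_pos: [0.5241, 0.2935, 0.1837]
tool_rot: [0.641, 0.767, -0.001, -0.001]
ft_force: [0.2, 0.2, -0.2]
grip_width: 0.0854
```

```bash
python3 - <<'E'
from h import *
shot('wrist','w3',scale=1.4)
go([.571,.3033,.15],100.1)
E
```

```text
tcp [0.5239 0.2935 0.1836] jaw yaw 100.21 tilt [-0.0025 -0.0012 -1.    ] q6 0.332 -> shift [0.13 4.82 3.35] roll 0.11 F [ 0.6  0.3 -0. ] w 0.0856 t 8.3
```

View pics/w3.png

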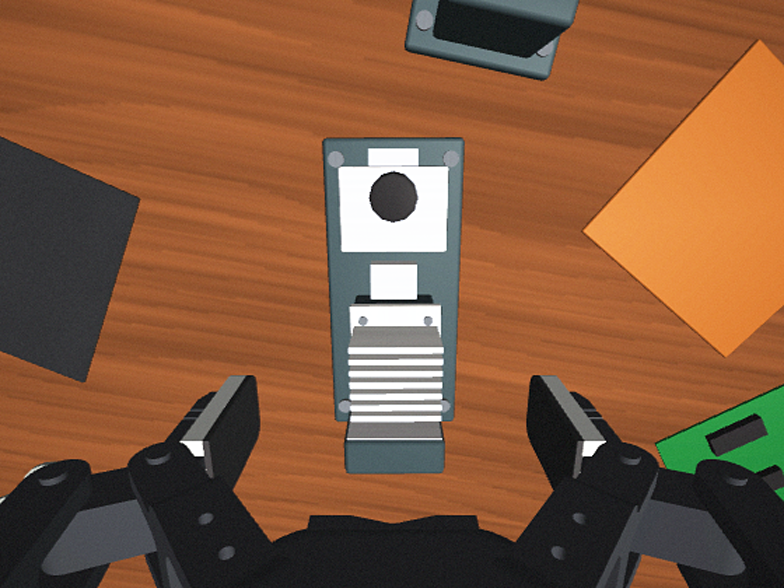

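The jaw is open: knob top at (393,197), the module's plate edge now exposed at y≈306 (x 351–441), and the block top spans x 348–443, y 347–421.

```bash
python3 - <<'E'
from h import *
t=np.load('pics/w3.npz')
f=lambda u,v,z:w(t,(u/1.4,v/1.4),z)[:2]
k=f(393,197,.088);print('knob',k)
P=[f(*p,.08) for p in((348,349),(443,349),(443,421),(347,421))]
print(np.mean(P,0),np.linalg.norm(P[0]-P[1]),np.linalg.norm(P[1]-P[2]))
a,b=f(351,307,.046),f(441,307,.046);m=(a+b)/2;print('plate',m,np.linalg.norm(a-b),'ctr',m+.036*np.array([np.cos(.176),np.sin(.176)]),'jaw-open',np.linalg.norm(k-[.509,.2908]))
ctr=(np.mean(P,0)+m+.036*np.array([np.cos(.176),np.sin(.176)]))/2
go([*ctr,.13],100.1)
E
```

```text
knob [0.46848561 0.28340642]
[0.57133553 0.30319106] 0.052092842081164194 0.04484461184738891
plate [0.53618248 0.29747135] 0.0550103411970354 ctr [0.57162635 0.30377469] jaw-open 0.04118349944855169
tcp [0.5239 0.2935 0.1836] jaw yaw 100.21 tilt [-0.0025 -0.0012 -1.    ] q6 0.332 -> shift [0.14 4.87 5.35] roll 0.11 F [ 0.6  0.3 -0. ] w 0.0856 t 8.3
```

{"name": "play_rows", "arguments": {
  "motion": [
    {"translation": [0.05, 2, 0], "roll": 0.1, "fingers": -1},
    {"translation": [0.1, 4, 1], "roll": 0.1, "fingers": -1},
    {"translation": [0.1, 4.9, 3], "roll": 0.1, "fingers": -1},
    {"translation": [0.1, 4.9, 6], "roll": 0.1, "fingers": -1},
    {"translation": [0.1, 4.9, 9], "roll": 0.1, "fingers": -1},
    {"translation": [0.1, 4.9, 11], "roll": 0.1, "fingers": -1},
    {"translation": [0.1, 4.9, 11.9], "roll": 0.1, "fingers": -1},
    {"translation": [0.1, 4.9, 11.9], "roll": 0.1, "fingers": -1},
    {"translation": [0.1, 4.9, 11.9], "roll": 0.1, "fingers": -1},
    {"translation": [0.1, 4.9, 11.9], "roll": 0.1, "fingers": 1},
    {"translation": [0.1, 4.9, 11.9], "roll": 0.1, "fingers": 1},
    {"translation": [0.1, 4.9, 11.9], "roll": 0.1, "fingers": 1},
    {"translation": [0.1, 4.9, 11.9], "roll": 0.1, "fingers": 1},
    {"translation": [0.1, 4.9, 11.9], "roll": 0.1, "fingers": 1},
    {"translation": [0.1, 4.9, 11.9], "roll": 0.1, "fingers": 1}
  ]
}}

```text
clock: 9.55
eef_pos: [0.5748, 0.3043, 0.0676]
tool_rot: [0.642, 0.767, 0.002, 0.001]
ft_force: [-0.2, -0.2, 5.3]
grip_width: 0.051
```

```bash
python3 - <<'E'
from h import *
go([.5714,.3034,.16],100.1)
E
```

```text
tcp [0.5748 0.3043 0.0676] jaw yaw 100.09 tilt [ 0.0035  0.0019 -1.    ] q6 0.311 -> shift [-0.02 -0.31 -9.25] roll -0.01 F [-0.2 -0.2  5.3] w 0.051 t 9.55
```

{"name": "play_rows", "arguments": {
  "motion": [
    {"translation": [0, 0, -0.5], "roll": 0, "fingers": 1},
    {"translation": [0, 0, -1.5], "roll": 0, "fingers": 1},
    {"translation": [0, 0, -3], "roll": 0, "fingers": 1},
    {"translation": [0, 0, -5], "roll": 0, "fingers": 1},
    {"translation": [0, 0, -7], "roll": 0, "fingers": 1},
    {"translation": [0, 0, -8.5], "roll": 0, "fingers": 1},
    {"translation": [0, 0, -9], "roll": 0, "fingers": 1},
    {"translation": [0, 0, -9], "roll": 0, "fingers": 1}
  ]
}}

```text
clock: 10.22
eef_pos: [0.5744, 0.3041, 0.1574]
tool_rot: [0.642, 0.767, 0.002, 0.001]
ft_force: [0.1, -0.7, -2.0]
grip_width: 0.0509
```

```bash
python3 - <<'E'
from h import *
go([.5616,.0283,.16],100.1)
c=shot('top','top1')
v=np.load('pics/w1.npz')
shot('scene','sc1')
a=cv2.imread('pics/top1.png')[130:260,150:460]; cv2.imwrite('pics/top1.png',cv2.resize(a,None,fx=2.5,fy=2.5,interpolation=cv2.INTER_CUBIC))
E
```

```text
tcp [0.5744 0.3041 0.1574] jaw yaw 100.09 tilt [ 0.003   0.0016 -1.    ] q6 0.311 -> shift [-26.93  -6.09  -0.31] roll -0.01 F [ 0.1 -0.7 -2. ] w 0.0509 t 10.2167
```

View pics/top1.png

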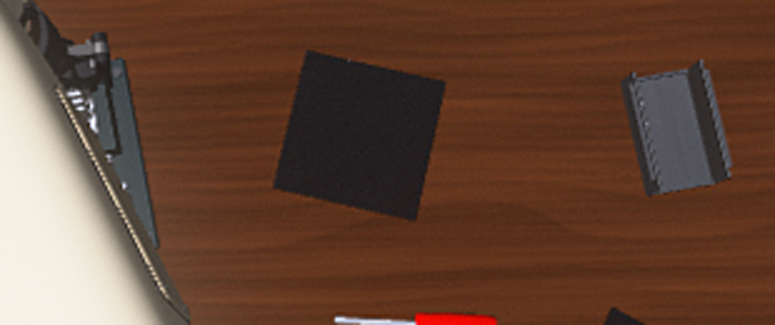

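The module is held (-2.0 N). The mat's corners are at crop (309,51), (445,82), (417,219), (274,187), which agrees with the centre (0.558,0.028).

{"name": "play_rows", "arguments": {
  "motion": [
    {"translation": [-1, -0.2, 0], "roll": 0, "fingers": 1},
    {"translation": [-3, -0.7, 0], "roll": 0, "fingers": 1},
    {"translation": [-5.5, -1.2, 0], "roll": 0, "fingers": 1},
    {"translation": [-8, -1.8, 0], "roll": 0, "fingers": 1},
    {"translation": [-10.5, -2.4, 0], "roll": 0, "fingers": 1},
    {"translation": [-13, -2.9, 0], "roll": 0, "fingers": 1},
    {"translation": [-15.5, -3.5, 0], "roll": 0, "fingers": 1},
    {"translation": [-18, -4.1, 0], "roll": 0, "fingers": 1},
    {"translation": [-20.5, -4.6, 0], "roll": 0, "fingers": 1},
    {"translation": [-23, -5.2, 1], "roll": 0, "fingers": 1},
    {"translation": [-25, -5.6, 2.5], "roll": 0, "fingers": 1},
    {"translation": [-26.3, -6, 4.5], "roll": 0, "fingers": 1},
    {"translation": [-26.9, -6.1, 6.5], "roll": 0, "fingers": 1},
    {"translation": [-26.9, -6.1, 8], "roll": 0, "fingers": 1},
    {"translation": [-26.9, -6.1, 9], "roll": 0, "fingers": 1},
    {"translation": [-26.9, -6.1, 9], "roll": 0, "fingers": 1},
    {"translation": [-26.9, -6.1, 9], "roll": 0, "fingers": 1}
  ]
}}

```text
clock: 11.73
eef_pos: [0.5596, 0.028, 0.0644]
tool_rot: [0.642, 0.767, -0.001, -0.001]
ft_force: [-0.5, 0.8, -2.1]
grip_width: 0.0513
```

```bash
python3 - <<'E'
from h import *
go([.5616,.0283,.0306],100.1)
t=np.load('pics/top1.npz')
P=np.array([w(t,(150+u/2.5,130+v/2.5),.003)[:2] for u,v in((309,51),(445,82),(417,219),(274,187))]);print(P.mean(0))
E
```

```text
tcp [0.5596 0.028  0.0644] jaw yaw 100.09 tilt [-2.4e-03 -1.0e-04 -1.0e+00] q6 -0.126 -> shift [-0.    0.21  3.38] roll -0.01 F [-0.5  0.8 -2.1] w 0.0513 t 11.7333
[0.55752556 0.02548596]
```

{"name": "play_rows", "arguments": {
  "motion": [
    {"translation": [-0.1, 0.1, 1], "roll": 0, "fingers": 1},
    {"translation": [-0.1, 0.1, 2], "roll": 0, "fingers": 1},
    {"translation": [-0.1, 0.1, 2.6], "roll": 0, "fingers": 1},
    {"translation": [-0.1, 0.1, 3.0], "roll": 0, "fingers": 1},
    {"translation": [-0.1, 0.1, 3.3], "roll": 0, "fingers": 1},
    {"translation": [-0.1, 0.1, 3.4], "roll": 0, "fingers": 1},
    {"translation": [-0.1, 0.1, 3.4], "roll": 0, "fingers": 1},
    {"translation": [-0.1, 0.1, 3.4], "roll": 0, "fingers": 1}
  ]
}}

```text
clock: 12.4
eef_pos: [0.562, 0.0274, 0.0316]
tool_rot: [0.642, 0.767, 0.0, 0.0]
ft_force: [-0.3, 0.2, -2.0]
grip_width: 0.051
```

```bash
python3 - <<'E'
from h import *
go([.5616,.0283,.0306],100.1)
E
```

```text
tcp [0.562  0.0274 0.0316] jaw yaw 100.1 tilt [ 6.e-04  0.e+00 -1.e+00] q6 -0.128 -> shift [ 0.1  -0.02  0.1 ] roll -0.0 F [-0.3  0.2 -2. ] w 0.051 t 12.4
```

Still hanging (-2 N); lower a bit more until contact.

{"name": "play_rows", "arguments": {
  "motion": [
    {"translation": [0, 0, 0.1], "roll": 0, "fingers": 1},
    {"translation": [0, 0, 0.2], "roll": 0, "fingers": 1},
    {"translation": [0, 0, 0.25], "roll": 0, "fingers": 1},
    {"translation": [0, 0, 0.25], "roll": 0, "fingers": 1},
    {"translation": [0, 0, 0.25], "roll": 0, "fingers": 1}
  ]
}}

```text
clock: 12.82
eef_pos: [0.5623, 0.0273, 0.0305]
tool_rot: [0.642, 0.767, 0.001, 0.001]
ft_force: [-2.3, -0.7, 6.7]
grip_width: 0.0509
```

```bash
python3 - <<'E'
from h import *
go([.5616,.0283,.0306],100.1)
E
```

```text
tcp [0.5623 0.0273 0.0305] jaw yaw 100.09 tilt [ 1.8e-03  3.0e-04 -1.0e+00] q6 -0.128 -> shift [ 0.11 -0.05 -0.01] roll -0.01 F [-2.3 -0.7  6.7] w 0.0509 t 12.8167
```

{"name": "play_rows", "arguments": {
  "motion": [
    {"translation": [0, 0, -0.1], "roll": 0, "fingers": -1},
    {"translation": [0, 0, -0.1], "roll": 0, "fingers": -1},
    {"translation": [0, 0, -0.1], "roll": 0, "fingers": -1},
    {"translation": [0, 0, -0.1], "roll": 0, "fingers": -1},
    {"translation": [0, 0, -1], "roll": 0, "fingers": -1},
    {"translation": [0, 0, -4], "roll": 0, "fingers": -1},
    {"translation": [0, 0, -7], "roll": 7, "fingers": -1},
    {"translation": [0, 0, -10], "roll": 14, "fingers": -1},
    {"translation": [0, 0, -12], "roll": 21, "fingers": -1},
    {"translation": [0, 0, -13], "roll": 28, "fingers": -1},
    {"translation": [0, 0, -13], "roll": 35, "fingers": -1},
    {"translation": [0, 0, -13], "roll": 42, "fingers": -1},
    {"translation": [0, 0, -13], "roll": 49, "fingers": -1},
    {"translation": [0, 0, -13], "roll": 56, "fingers": -1},
    {"translation": [0, 0, -13], "roll": 63, "fingers": -1},
    {"translation": [0, 0, -13], "roll": 70, "fingers": -1},
    {"translation": [0, 0, -13], "roll": 77, "fingers": -1},
    {"translation": [0, 0, -13], "roll": 84, "fingers": -1},
    {"translation": [0, 0, -13], "roll": 90, "fingers": -1},
    {"translation": [0, 0, -13], "roll": 90, "fingers": -1}
  ]
}}

```text
clock: 14.48
eef_pos: [0.5618, 0.0273, 0.1594]
tool_rot: [0.996, 0.087, 0.0, 0.0]
ft_force: [0.1, -0.1, 0.1]
grip_width: 0.0857
```

```bash
python3 - <<'E'
from h import *
shot('wrist','w4',scale=1.4)
go([.559,.027,.03],10.1)
E
```

```text
tcp [0.5618 0.0273 0.1593] jaw yaw 10.22 tilt [ 4.e-04 -0.e+00 -1.e+00] q6 1.441 -> shift [-0.29 -0.02 12.93] roll 0.12 F [ 0.1 -0.5  0.8] w 0.0853 t 14.5333
```

View pics/w4.png

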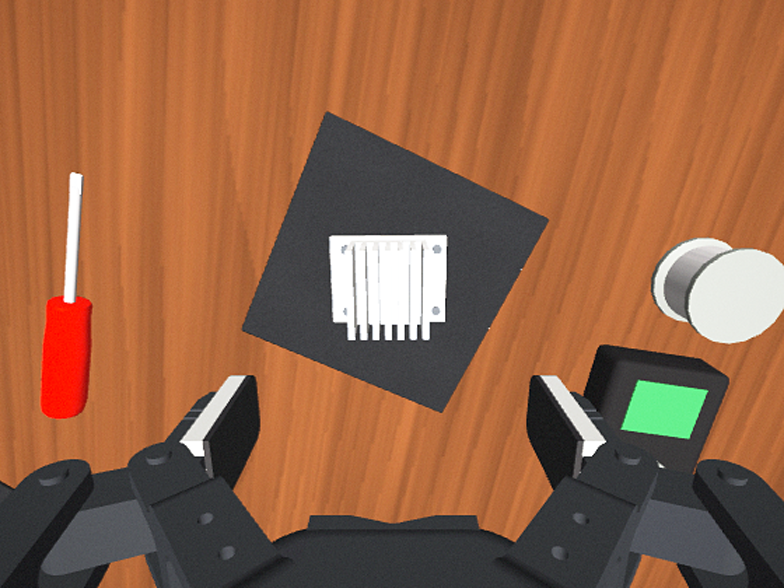

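The module stands upright at the mat's centre (plate centre (388,279), mat diagonals cross at (390,276)). The gripper needs -3 mm along its x.

{"name": "play_rows", "arguments": {
  "motion": [
    {"translation": [-0.3, 0, 2], "roll": 0, "fingers": -1},
    {"translation": [-0.3, 0, 5], "roll": 0, "fingers": -1},
    {"translation": [-0.3, 0, 8], "roll": 0, "fingers": -1},
    {"translation": [-0.3, 0, 10.5], "roll": 0, "fingers": -1},
    {"translation": [-0.3, 0, 12], "roll": 0, "fingers": -1},
    {"translation": [-0.3, 0, 12.9], "roll": 0, "fingers": -1},
    {"translation": [-0.3, 0, 12.9], "roll": 0, "fingers": -1},
    {"translation": [-0.3, 0, 12.9], "roll": 0, "fingers": -1},
    {"translation": [-0.3, 0, 12.9], "roll": 0, "fingers": 1},
    {"translation": [-0.3, 0, 12.9], "roll": 0, "fingers": 1},
    {"translation": [-0.3, 0, 12.9], "roll": 0, "fingers": 1},
    {"translation": [-0.3, 0, 12.9], "roll": 0, "fingers": 1},
    {"translation": [-0.3, 0, 12.9], "roll": 0, "fingers": 1},
    {"translation": [-0.3, 0, 12.9], "roll": 0, "fingers": 1},
    {"translation": [-0.3, 0, 12.9], "roll": 0, "fingers": 1}
  ]
}}

```text
clock: 15.78
eef_pos: [0.56, 0.0269, 0.0313]
tool_rot: [0.996, 0.088, 0.002, 0.0]
ft_force: [0.8, 0.3, 5.1]
grip_width: 0.0447
```

```bash
python3 - <<'E'
from h import *
go([.559,.027,.03],10.1)
E
```

```text
tcp [0.56   0.0269 0.0313] jaw yaw 10.1 tilt [ 3.e-03  1.e-04 -1.e+00] q6 1.442 -> shift [-0.1  -0.03  0.13] roll -0.0 F [0.8 0.3 5.1] w 0.0447 t 15.7833
```

{"name": "play_rows", "arguments": {
  "motion": [
    {"translation": [0, 0, -0.7], "roll": 0, "fingers": 1},
    {"translation": [0, 0, -2.5], "roll": 0, "fingers": 1},
    {"translation": [0, 0, -5], "roll": 0, "fingers": 1},
    {"translation": [-0.1, 0.7, -8], "roll": 0, "fingers": 1},
    {"translation": [-0.5, 2.5, -11], "roll": 0, "fingers": 1},
    {"translation": [-1, 5, -13], "roll": 0, "fingers": 1},
    {"translation": [-1.5, 8, -14], "roll": 0, "fingers": 1},
    {"translation": [-2.1, 11, -14], "roll": 0, "fingers": 1},
    {"translation": [-2.7, 14, -14], "roll": 0, "fingers": 1},
    {"translation": [-3.3, 17, -14], "roll": 0, "fingers": 1},
    {"translation": [-3.8, 20, -14], "roll": 0, "fingers": 1},
    {"translation": [-4.4, 23, -14], "roll": 0, "fingers": 1},
    {"translation": [-5, 26, -14], "roll": 0, "fingers": 1},
    {"translation": [-5.5, 28.5, -14], "roll": 0, "fingers": 1},
    {"translation": [-5.9, 30.5, -14], "roll": 0, "fingers": 1},
    {"translation": [-6.1, 31.9, -14], "roll": 0, "fingers": 1},
    {"translation": [-6.1, 31.9, -14], "roll": 0, "fingers": 1},
    {"translation": [-6.1, 31.9, -14], "roll": 0, "fingers": 1},
    {"translation": [-6.1, 31.9, -14], "roll": 0, "fingers": 1}
  ]
}}

```text
clock: 17.37
eef_pos: [0.5544, -0.2969, 0.1695]
tool_rot: [0.996, 0.088, -0.0, -0.001]
ft_force: [-0.2, 0.4, -1.5]
grip_width: 0.0453
```

```bash
python3 - <<'E'
from h import *
shot('wrist','w5',scale=1.4)
go([.556,-.298,.17],9)
E
```

```text
tcp [ 0.5546 -0.2966  0.1696] jaw yaw 10.17 tilt [-8.e-04  9.e-04 -1.e+00] q6 0.902 -> shift [ 0.12  0.16 -0.04] roll 1.17 F [-0.6  0.6 -1.5] w 0.0452 t 17.4167
```

View pics/w5.png

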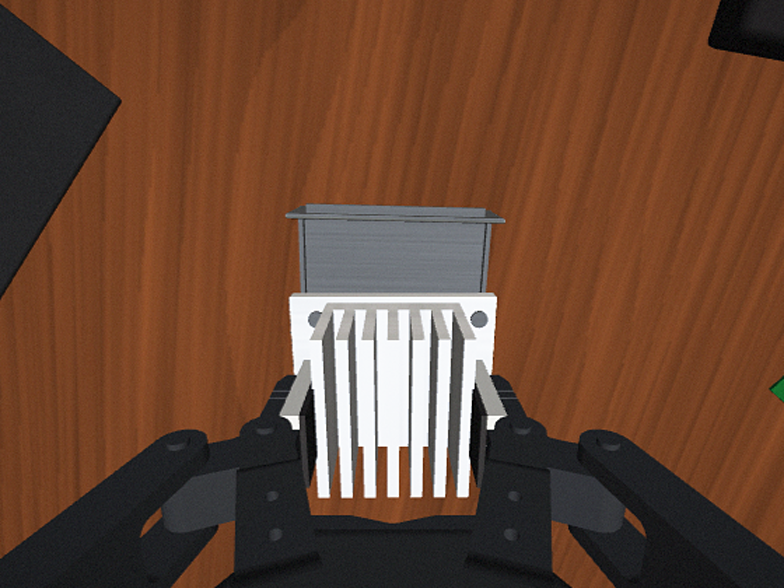

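```bash
python3 - <<'E'
from h import *
t=np.load('pics/w5.npz'); a=t['im'][140:225,195:375]
save(a,'c5',None,4.4)
f=lambda u,v,z:w(t,(u/1.4,v/1.4),z)[:2]
a,b=f(290,294.5,.1473),f(496,294.5,.1473);print('plate',a,b,np.linalg.norm(a-b),(a+b)/2,'ctr',(a+b)/2+.028*np.array([np.sin(.1775),-np.cos(.1775)]),'yaw',np.degrees(np.arctan2(*(b-a)[::-1])))
E
```

```text
plate [ 0.51412681 -0.27531377] [ 0.58379837 -0.26283793] 0.07077974186204081 [ 0.54896259 -0.26907585] ctr [ 0.55390654 -0.29663592] yaw 10.15215440196011
```

View pics/c5.png

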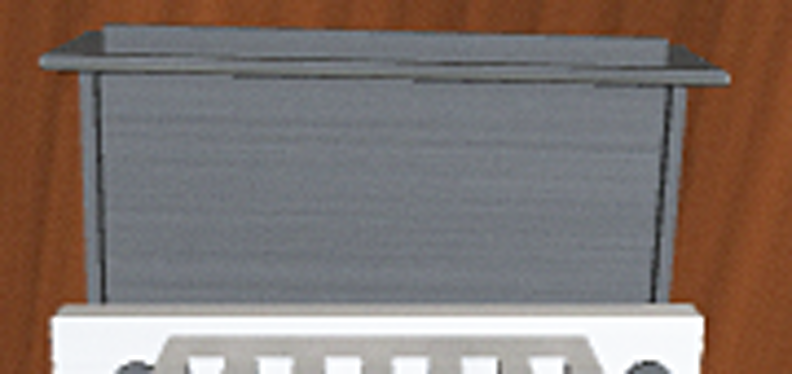

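The crop shows the near wall's top edge running from (40,62) to (730,79), and the end lips' outer edges at (82,75)-(92,300) on the left and (684,88)-(670,300) on the right.

```bash
python3 - <<'E'
from h import *
t=np.load('pics/w5.npz')
f=lambda u,v,z:w(t,(195+u/4.4,140+v/4.4),z)[:2]
deg=lambda d:np.degrees(np.arctan2(d[1],d[0]))
o1,o2=f(40,57,.043),f(730,74,.043); i1,i2=f(40,68,.043),f(730,84,.043)
print('wall outer',o1,o2,np.linalg.norm(o1-o2),deg(o2-o1),'inner',deg(i2-i1),np.linalg.norm((o1+o2-i1-i2)/2))
b1,b2=f(105,25,0),f(668,38,0);print('bottom',b1,b2,np.linalg.norm(b1-b2),deg(b2-b1))
L=[f(82,75,.008),f(92,300,.008)];Rr=[f(684,88,.008),f(670,300,.008)]
print('lips',deg(L[0]-L[1])-90,deg(Rr[0]-Rr[1])-90,np.linalg.norm(L[0]-Rr[0]),np.linalg.norm(L[1]-Rr[1]))
for y in (7.5,8.5,9.5):
  n=np.array([np.sin(np.radians(y)),-np.cos(np.radians(y))]); print(y,'centre from outer',(o1+o2)/2+.036*n,'inner',(i1+i2)/2+.033*n,'bottom',(b1+b2)/2+.036*n)
# top view check: wall tops in top0
tt=np.load('pics/top0.npz'); g=lambda u,v,z:w(tt,(390+(u-370)/4,145+(v-275)/4),z)[:2]
for nm,p,z in(('farwall top',((531,312),(579,497)),.043),('nearwall top',((424,332),(467,521)),.043)):
  a,b=g(*p[0],z),g(*p[1],z);print(nm,a,b,(a+b)/2,np.linalg.norm(a-b),deg(a-b))
E
```

```text
wall outer [ 0.48784597 -0.26442315] [ 0.60784593 -0.24600042] 0.12140588240858369 8.72806222229443 inner 8.808636259390468 0.0018367751889834846
bottom [ 0.49119421 -0.26229457] [ 0.60479957 -0.24466342] 0.11496536808906528 8.821724494003364
lips 9.314444318346787 9.847339411129227 0.12081748918195251 0.12123940028344356
7.5 centre from outer [ 0.55254489 -0.2909038 ] inner [ 0.55247358 -0.2897381 ] bottom [ 0.55269583 -0.28917101]
8.5 centre from outer [ 0.55316709 -0.29081635] inner [ 0.55304393 -0.28965794] bottom [ 0.55331803 -0.28908357]
9.5 centre from outer [ 0.55378766 -0.29071806] inner [ 0.55361279 -0.28956784] bottom [ 0.5539386  -0.28898528]
farwall top [ 0.61518549 -0.31402571] [ 0.49760888 -0.33380592] [ 0.55639718 -0.32391582] 0.11922883711820219 9.549588466280133
nearwall top [ 0.60412894 -0.24632017] [ 0.48455743 -0.26398169] [ 0.54434319 -0.25515093] 0.12086883650544973 8.402223398367408
```

{"name": "play_rows", "arguments": {
  "motion": [
    {"translation": [-0.05, -0.7, 0], "roll": 1.1, "fingers": 1},
    {"translation": [-0.05, -0.7, 1], "roll": 1.1, "fingers": 1},
    {"translation": [-0.05, -0.7, 3], "roll": 1.1, "fingers": 1},
    {"translation": [-0.05, -0.7, 5.5], "roll": 1.1, "fingers": 1},
    {"translation": [-0.05, -0.7, 7.5], "roll": 1.1, "fingers": 1},
    {"translation": [-0.05, -0.7, 8.8], "roll": 1.1, "fingers": 1},
    {"translation": [-0.05, -0.7, 9], "roll": 1.1, "fingers": 1},
    {"translation": [-0.05, -0.7, 9], "roll": 1.1, "fingers": 1},
    {"translation": [-0.05, -0.7, 9], "roll": 1.1, "fingers": 1}
  ]
}}

```text
clock: 18.17
eef_pos: [0.5535, -0.2909, 0.0803]
tool_rot: [0.997, 0.079, 0.0, 0.0]
ft_force: [0.5, -0.1, -1.8]
grip_width: 0.045
```

```bash
python3 - <<'E'
from h import *
go([.5527,-.2898,.0313],9)
shot('wrist','w6',(170,120,400,320),3.4)
E
```

```text
tcp [ 0.5535 -0.2909  0.0803] jaw yaw 9.05 tilt [ 8.e-04 -4.e-04 -1.e+00] q6 0.929 -> shift [-0.06 -0.12  4.9 ] roll 0.05 F [ 0.5 -0.1 -1.8] w 0.045 t 18.1667
```

View pics/w6.png

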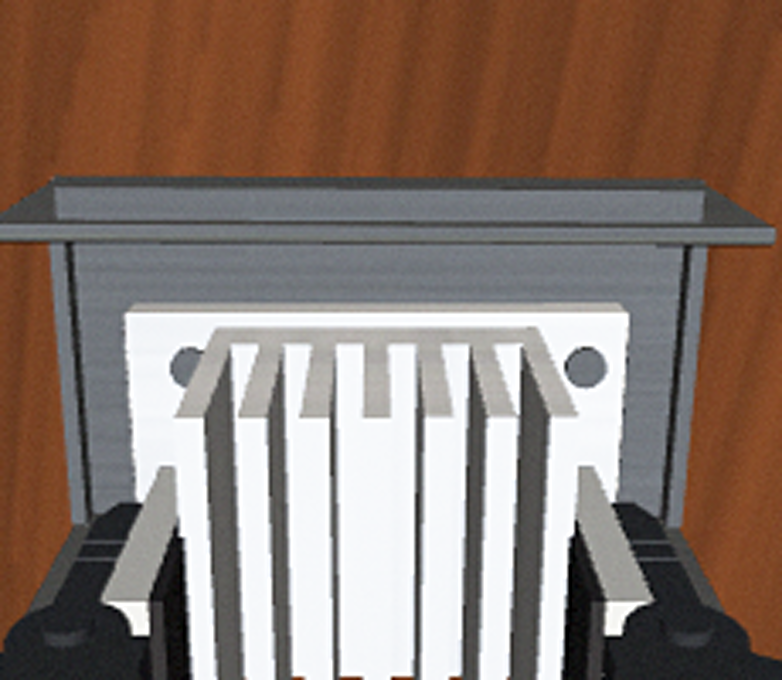

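Plate near edge is at v≈311 (u 126–628), and the wall's inner top edge is at v≈243, parallel to it.

```bash
python3 - <<'E'
from h import *
t=np.load('pics/w6.npz')
f=lambda u,v,z:w(t,(170+u/3.4,120+v/3.4),z)[:2]
a,b=f(126,311,.058),f(628,311,.058); c,d=f(126,242,.043),f(628,243,.043)
n=np.array([np.sin(np.radians(9)),-np.cos(np.radians(9))]);x=np.array([-n[1],n[0]])
print('plate len',np.linalg.norm(a-b),'gap near wall (mm)',((a-c)@n)*1e3,((b-d)@n)*1e3)
L,Rr=f(52,260,.008),f(706,260,.008); print('lips',np.linalg.norm(L-Rr),'x off',((a+b)/2-(L+Rr)/2)@x*1e3)
o1,o2=f(0,224,.043),f(776,227,.043);print(np.linalg.norm(o1-o2),'outer->plate',((a+b-o1-o2)/2)@n*1e3,'(8 ideal) ctr',(o1+o2)/2+.036*n)
E
```

```text
plate len 0.07115270322665196 gap near wall (mm) 6.490219658482168 6.333113854297021
lips 0.1216969894396791 x off -0.4016840975222199
0.11816771373862976 outer->plate 9.067829431654054 (8 ideal) ctr [ 0.55464781 -0.28989042]
```

Gap is 6.4 mm against the ideal 5, so I shift 1.2 mm toward that wall and lower.

{"name": "play_rows", "arguments": {
  "motion": [
    {"translation": [0, -0.12, 0.3], "roll": 0, "fingers": 1},
    {"translation": [0, -0.12, 1.2], "roll": 0, "fingers": 1},
    {"translation": [0, -0.12, 2.2], "roll": 0, "fingers": 1},
    {"translation": [0, -0.12, 3.2], "roll": 0, "fingers": 1},
    {"translation": [0, -0.12, 4.0], "roll": 0, "fingers": 1},
    {"translation": [0, -0.12, 4.5], "roll": 0, "fingers": 1},
    {"translation": [0, -0.12, 4.8], "roll": 0, "fingers": 1},
    {"translation": [0, -0.12, 4.9], "roll": 0, "fingers": 1},
    {"translation": [0, -0.12, 5.0], "roll": 0, "fingers": 1},
    {"translation": [0, -0.12, 5.0], "roll": 0, "fingers": 1},
    {"translation": [0, -0.12, 5.0], "roll": 0, "fingers": 1}
  ]
}}

```text
clock: 19.13
eef_pos: [0.5525, -0.29, 0.0313]
tool_rot: [0.997, 0.078, 0.0, 0.0]
ft_force: [-4.5, 2.4, 8.0]
grip_width: 0.0448
```

```bash
python3 - <<'E'
from h import *
go([.5527,-.2898,.0313],9)
E
```

```text
tcp [ 0.5525 -0.29    0.0313] jaw yaw 8.99 tilt [ 2.e-04 -2.e-04 -1.e+00] q6 0.931 -> shift [ 0.02 -0.02  0.  ] roll -0.01 F [-4.5  2.4  8. ] w 0.0448 t 19.1333
```

Floor contact: 8 N upward at the expected height. Release and retreat.

{"name": "play_rows", "arguments": {
  "motion": [
    {"translation": [0, 0, -0.1], "roll": 0, "fingers": -0.6},
    {"translation": [0, 0, -0.1], "roll": 0, "fingers": -0.6},
    {"translation": [0, 0, -0.1], "roll": 0, "fingers": -0.6},
    {"translation": [0, 0, -0.1], "roll": 0, "fingers": -0.6},
    {"translation": [0, 0, -0.1], "roll": 0, "fingers": -0.6},
    {"translation": [0, 0, -1], "roll": 0, "fingers": -0.6},
    {"translation": [0, 0, -3], "roll": 0, "fingers": -0.6},
    {"translation": [0, 0, -6], "roll": 0, "fingers": -0.6},
    {"translation": [0, 0, -9], "roll": 0, "fingers": -0.6},
    {"translation": [0, 0, -12], "roll": 0, "fingers": -0.6},
    {"translation": [0, 2, -14], "roll": 0, "fingers": -0.6},
    {"translation": [0, 2, -14], "roll": 0, "fingers": -0.6},
    {"translation": [0, 2, -14], "roll": 0, "fingers": -0.6}
  ]
}}

```text
clock: 20.22
eef_pos: [0.5569, -0.3109, 0.1721]
tool_rot: [0.997, 0.078, 0.002, 0.001]
ft_force: [0.5, -0.3, -1.1]
grip_width: 0.0682
```

```bash
python3 - <<'E'
from h import *
shot('wrist','w7'); shot('top','top7')
a=np.load('pics/w7.npz')['im']; b=np.load('pics/top7.npz')['im']
A=a[80:300,150:420]; A=cv2.resize(A,None,fx=1.45,fy=1.45,interpolation=cv2.INTER_CUBIC)
B=cv2.resize(b[60:290,140:470],(396,276),interpolation=cv2.INTER_CUBIC)
C=cv2.resize(b[145:240,155:225],None,fx=5,fy=5,interpolation=cv2.INTER_CUBIC)
o=np.zeros((600,400+360,3),np.uint8);o[:A.shape[0],:A.shape[1]]=A;o[322:322+276,:396]=B;o[:C.shape[0],402:402+C.shape[1]]=C
cv2.imwrite('pics/fin.png',o); go([.5527,-.2898,.0313],9)
E
```

```text
tcp [ 0.5551 -0.3092  0.1688] jaw yaw 8.98 tilt [-0.0018  0.0013 -1.    ] q6 0.906 -> shift [ 0.09 -1.93 13.76] roll -0.02 F [-0.1 -0.4 -0.7] w 0.0682 t 20.3167
```

View pics/fin.png

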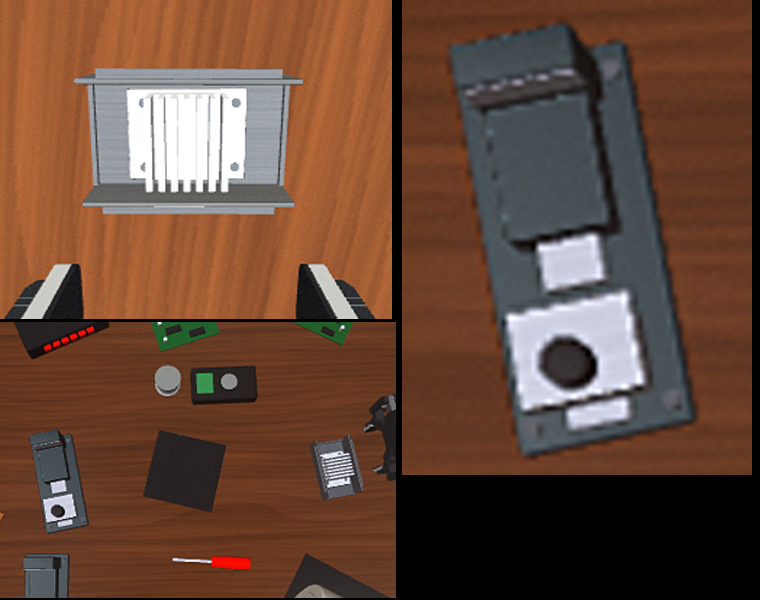

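The module sits flat between the case walls, plate at (128–246, 90–178) inside the floor. The jaw is open with the knob down at (567,362), and the screwdriver, spool and meter are where they were. The robot touches nothing, so I hand in.

```bash
python3 -c "
from workcell import bot
print(bot.job_done())"
```

```text
the job is handed in; nothing more can be done
None
```

The job is done and handed in at about 20.3 s of the 64 s allowed; no verdict is reported.

- **Vise:** I used the far vise. I raised the knob until the pull passed the spring's 6 N (8.5 N). Then I slid the jaw until it stopped moving and the force rose. The knob measured about 41 mm of travel, which is within the 1.5 mm play of the 42 mm full travel. Lowering it brought the knob back to its starting height, so the pin is in the outer hole.
- **Mat:** I lifted the module by its y sides and set it down upright on the small black mat. In the wrist picture it stood at the mat's centre. I then let go.
- **Case:** I took the module across its x sides and lowered it into the case. It touched the floor at the expected height with 8 N, and only then did I release it.

**Last checks:**
- The final pictures show the module flat between the side walls, lengthwise along the case.
- The jaw is open with the knob down.
- The screwdriver, spool and meter appear where they were, judged by eye.
- The gripper is about 14 cm clear of everything.

**Disagreement:** the first top-view estimates were off. The knob was 2–4 mm from where the wrist camera put it, and the first case centre was about 10 mm out. I used the wrist-camera values, and no check failed.

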